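# Index the pellet-cup turntable to its next hole

### The arm

A 7-joint arm with a two-finger parallel gripper is mounted at the origin on a cart in front of the work surface, level with it; the furniture and walls round the work are solid. World frame = base frame: x ahead of the robot, y to its left, z up, the work surface at z = 0. Lengths are in m, angles in rad, forces in N, time in s.
With the tool pointing down it reaches from about 0.4 to 0.85 m from the base axis. Payload 4.5 kg.
Tool frame: the origin (TCP) lies between the finger pads; the fingertips stand r.finger_overhang ahead of it and the grasp point (between the pads) lies 8 mm behind it (r.finger_overhang is the distance from the TCP to the fingertips, in m); z points along the fingers, x is the direction in which the jaws open and shut, and the axes are right-handed (so a half turn about z gives the same grasp; the last joint's range is limited). The gripper opens to 88 mm and grips with 3 to 60 N. Pads are 18 mm wide; open, the fingers measure 123 mm over their backs; the gripper's body (75 mm by 187 mm) begins 45 mm behind the grasp point.
Start: joints at [1.159, 0.689, -0.195, 1.565, 0.157, 0.902, -0.215], TCP at [0.27, -0.564, 0.25] pointing down, gripper open.
Joint ranges: [-3.01, 3.01], [-0.46, 2.08], [-1.47, 1.51], [0.13, 2.56], [-1, 4.14], [0.04, 2.09], [-2.66, 2.66]. Speed limits (rad/s): [2.57, 2.57, 3.14, 3.14, 3.14, 3.14, 3.14].

### API

Orientations are given as a unit quaternion [x, y, z, w].
In Python, from plant import r gives the robot as it stands.
- The arm moves only by the tool move_arm, never from a script. Its argument "targets" is a list that holds one entry, the list of rows, each a list of 7 numbers: the turn, a rotation vector about the world's x, y, z in rad, then the shift along the world's x, y, z in m, then the opening, from 0 (shut) to 1 (fully open). A call has 1 to 5 rows; each row shifts and turns the pose as measured when the row begins; what a row does not reach is not made up. A row lasts 1/10 s, in which the tool goes at most 50 mm and 8.59 degrees, less where a joint would pass 70% of its speed; a pose out of reach is approached as far as the arm can. A call with a gripper value outside its range is refused whole. The fingers move at their own pace and stop on an object; "force" is the grip in N (left out, the last holds). Time passes only in rows, so rows that do not move let the fingers close. It gives the time, the measured TCP pose, the force and the opening at its end, in the units of the state.
- r.get_state(): the state, without advancing time (a new reading comes with each control period).
- r.snapshot(name): name is "scene" or "top"; returns a dict with "frame" (400x640x3 uint8, red, green, blue), "K" (3x3 intrinsics, pixels), "T" (4x4, takes a point from camera to world coordinates). Camera axes: x right, y up, looking along -z (the intrinsics and any distortion apply to the point x, -y, -z); pixel columns grow to the right and rows downward; lengths in m; the calibration is good to about 2 mm. A picture is of the moment at which its call begins. There is no depth.
- r.finish_job(): hands the job in, once; it reports no verdict.
Trained networks look in a picture, given as the dict that the camera call returned (one of the last four; its "shot" number tells which), for a name from the list of things; names that differ only in an ending like _2 or _b are one class to them, and where a whole thing is asked for, a point or a joint stands for the part that bears it (a point fixed in the world has none). Each returns a list of dicts, best first, with "score" (0 to 1); they miss things now and then, are a little off and sometimes report something else, mostly with a low value. They report only what shows in the picture. A call takes as long as a camera call. They do not tell look-alikes from the thing itself.
- r.find_in(picture, query): "centre" ([row, column] in pixels, amid what is visible of it).
The state is a dict: "clock": time; "q": joint angles; "qd": joint speeds; "joint_torque": joint torques, N m; "tool_pos": TCP position; "eef_rot": TCP orientation; "contact_force": force on the tool from outside, world axes, zero at the start; "moment": the same for the moment, N m; "opening": opening from 0.0 (shut) to 1.0 (fully open).
Only numpy, scipy, OpenCV 4.12 (cv2) and the standard library are available. Lean on these libraries where they do the work, as an engineer would, in place of code of your own. Each camera call takes 0.05 s, during which the arm holds its last target. There are 200 camera calls.

### The job

Index the turntable with the pellet cups by one station: pull the spring plunger's knob up out of the home hole, swing the turntable clockwise (seen from above), and let the plunger drop fully home in the first hole of the steel track that it comes to, so that the table is locked there. The track has been readjusted, so feel for the hole: let the pin down onto the plain track, slide it along gently until it drops in, and do not force it sideways once it has. Keep the cups in their seats, leave the vial and the timer alone, and let go of the knob at the end.

Things in the scene. Friction and masses are not known exactly. Their poses are not given: they have to be found in the camera images.
- base: Round aluminium base plate of the indexing turntable, 284 mm across, 12 mm thick, fixed to the worktop. Origin: centre of its underside, on the vertical axis of the turntable; x axis towards the home hole, z up. On it stand, 107 to 133 mm from the axis and with tops 30 mm above the worktop, a short home block and, clockwise of it seen from above, an arc-shaped flat steel index track
- home_hole (a point): Mouth of the hole in the home block (24 mm along the arc), 30 mm above the worktop, 120 mm from the axis; the plunger's pin starts in it. All holes are 11.4 mm wide, in the home block and the track alike, on the same 120 mm radius; the pin is 9 mm thick with a round nose
- spindle: Spindle carrying turntable and plunger; same origin and axes as the base, fixed. The index track was readjusted and clamped, its place is unknown: its near end is 0.27 to 0.57 rad clockwise of home, its first hole 0.40 rad (48 mm) beyond that end, so 0.67 to 0.97 rad from home; a second hole 0.50 rad after the first; it ends 0.25 rad later. At 0.61 rad from home there is always plain track
- turntable (a joint): Angle of the turntable, rad: 0 at home, growing clockwise seen from above, range -0.1 to 1.75. It is an aluminium disc 200 mm across, its top 44 mm above the worktop, with three cup seats and an arm that reaches over the home block and track and carries the spring plunger 120 mm from the axis. It turns with a slight drag (1 to 3 N at the knob) and stays where it is left
- plunger (a joint): How far the spring plunger is pulled up, m: 0 fully down (pin 9 mm deep in a hole), about 0.008 to 0.009 with its nose resting on top of the track or home block, 0.016 end of stroke. The spring pushes it down with about 6 N at 0 and 9 N at 0.016
- knob (a point): Middle of the grip of the plunger's black pull knob, on the plunger's vertical axis, 77 mm above the worktop when the plunger is down; moves with the plunger. Round: grip 26 mm wide, from 10 mm below to 9 mm above this point, under a collar 30 mm wide whose top is 18 mm above this point
- guide_sleeve (a point): Centre of the top of the plunger's guide sleeve, a steel collar 22 mm wide on the arm, under the knob, 62 mm above the worktop; turns with the table. The arm round it, 34 mm wide, has its top 46 mm above the worktop
- cup_0: aluminium pellet cup, round, 38 mm across and 10 mm high, lying loose in a seat on the turntable; origin at the centre of its underside
- seat_0 (a point): centre of the floor of a cup seat on the turntable (a grey plastic rim, 44 mm inside, 5 mm high, 44 mm above the worktop): the seat that cup_0 starts in; it turns with the table
- cup_1: aluminium pellet cup, round, 38 mm across and 10 mm high, lying loose in a seat on the turntable; origin at the centre of its underside
- seat_1 (a point): centre of the floor of a cup seat on the turntable (a grey plastic rim, 44 mm inside, 5 mm high, 44 mm above the worktop): the seat that cup_1 starts in; it turns with the table
- cup_2: aluminium pellet cup, round, 38 mm across and 10 mm high, lying loose in a seat on the turntable; origin at the centre of its underside
- seat_2 (a point): centre of the floor of a cup seat on the turntable (a grey plastic rim, 44 mm inside, 5 mm high, 44 mm above the worktop): the seat that cup_2 starts in; it turns with the table
- vial: glass sample vial with a white cap, 27 mm across, 62 mm high, standing left of the turntable; origin at the centre of its underside
- timer: flat white laboratory timer with three buttons, 58 x 64 x 20 mm, lying right of the turntable; origin at the centre of its underside
Mind the look-alikes: they are no part of the job. Leave any blue or green look-alike of the cup_0 alone.

How it is judged:
On the way, in this order (a step that is already met when the one before it is completed fails the run):
1. the plunger is pulled up out of the home hole (value of joint plunger above 0.008 m and value of joint turntable below 0.15 rad), for 0.1 s.
2. the turntable is swung clockwise away from home (value of joint turntable above 0.3 rad), for 0.1 s.
At the end, for the whole second after the job is handed in: The plunger is fully down (within 1.5 mm) in the first hole of the track (turntable at 0.6 to 1.05 rad clockwise of home) with the turntable at rest, and each cup lies flat in the seat that it started in (centres within 6 mm) (value of joint plunger below 0.0015 m and value of joint turntable between 0.6 and 1.05 rad and velocity of joint turntable between -0.02 and 0.02 rad/s and horizontal distance between cup_0 and seat_0 below 0.006 m and distance between cup_0 and seat_0 below 0.008 m and angle between each of cup_0, cup_1, cup_2's own z axis and vertical below 0.1 rad and horizontal distance between cup_1 and seat_1 below 0.006 m and distance between cup_1 and seat_1 below 0.008 m and horizontal distance between cup_2 and seat_2 below 0.006 m and distance between cup_2 and seat_2 below 0.008 m); the robot touches nothing.
It fails at once if the pin was pressed against the track, or sideways in a hole, with more than 25 N (contact force between spindle and base above 25 N).
It fails at once if a cup was tipped or thrown out of its seat (distance between cup_0 and seat_0 above 0.02 m or distance between cup_1 and seat_1 above 0.02 m or distance between cup_2 and seat_2 above 0.02 m).
It fails at once if the vial or the timer was moved by more than 15 mm (distance of any of vial, timer from where it was at the start of the episode above 0.015 m).
It also fails if it takes over 48 s, if anything falls off the work surface, if the arm or the gripper's body presses on something with over 40 N, if the wrist force passes 120 N, or if a joint passes its speed limit or range.

## Working session

There is one attempt and no reset: what is moved stays moved. The work goes in short steps, Python scripts to look and compute and a tool call to move; the robot and the scene stay as the last step left them, time stands still between calls to the robot, and variables do not carry over. Pictures are saved under pics/ and viewed, about 8 in all and at most 12, crops included, and the job is handed in when it is done.

Besides the shell and the picture viewer there is one more tool, called as name([rows], argument=value, ...), one row to a line, values as JSON. move_arm: Moves the arm, as the interface text tells. Its arguments: {"type":"object","properties":{"targets":{"type":"array","items":{"type":"array","items":{"type":"array","items":{"type":"number"}}}},"force":{"type":"number"}},"required":["targets"]}

```bash
mkdir -p pics
cat > h.py <<'E'
import numpy as np, cv2
from plant import r
def snap(n,f):
    s=r.snapshot(n); cv2.imwrite('pics/'+f+'.png',cv2.cvtColor(np.asarray(s['frame'],np.uint8),cv2.COLOR_RGB2BGR)); return s
def ray(s,rc):
    K=np.array(s['K']);T=np.array(s['T'])
    d=np.linalg.inv(K)@[rc[1],rc[0],1.]; d=T[:3,:3]@[d[0],-d[1],-d[2]]
    return T[:3,3],d
def at(s,rc,z):
    o,d=ray(s,rc); return o+d*(z-o[2])/d[2]
def tri(a,b):
    A=[];B=[]
    for o,d in (a,b):
        d=d/np.linalg.norm(d);P=np.eye(3)-np.outer(d,d);A.append(P);B.append(P@o)
    return np.linalg.solve(sum(A),sum(B))
E
python3 - <<'E'
from h import *
np.set_printoptions(precision=4,suppress=True)
print(r.finger_overhang, r.get_state())
Z={'knob':.077,'guide_sleeve':.062,'cup_0':.054,'base':.012,'turntable':.044,'vial':.03,'timer':.02,'home_hole':.03,'seat_0':.049}
S={}
for n in('top','scene'):
    s=snap(n,n+'0')
    print(n, s['K'],s['T'], {k:v for k,v in s.items() if k not in('frame','K','T')})
    for q,z in Z.items():
        for d in r.find_in(s,q)[:4]: print(n,q,np.round(d['centre'],1),round(d['score'],2),at(s,d['centre'],z))
E
```

```text
0.011 {'clock': 0.0, 'q': array([ 1.1588,  0.69  , -0.1945,  1.5663,  0.1573,  0.9025, -0.2151]), 'qd': array([ 0.0018,  0.0006,  0.0014,  0.0007,  0.0004, -0.0001,  0.0008]), 'joint_torque': array([  0.0008, -52.7572,  -1.2669, -15.3429,  -0.0527,   0.0064,
         0.0002]), 'tool_pos': array([ 0.2692, -0.5634,  0.2489]), 'eef_rot': array([ 0.8459, -0.5333, -0.0008, -0.0004]), 'contact_force': array([ 0.6257,  0.3397, -0.4061]), 'moment': array([ 0.0037, -0.0102,  0.0157]), 'opening': 0.9980948055864438}
top [[385.5693   0.     320.9009]
 [  0.     385.5693 197.2711]
 [  0.       0.       1.    ]] [[-0.0778  0.9762 -0.2026  0.4092]
 [-0.997  -0.0756  0.0186  0.0102]
 [ 0.0029  0.2034  0.9791  1.0268]
 [ 0.      0.      0.      1.    ]] {'shot': 1}
top knob [224.3 359. ] 0.49 [ 0.5302 -0.0967  0.077 ]
top guide_sleeve [212.8 320.9] 0.65 [ 0.5688 -0.005   0.062 ]
top guide_sleeve [191.2 334.4] 0.5 [ 0.6221 -0.0439  0.062 ]
top cup_0 [195.1 295.9] 0.68 [0.6212 0.0556 0.054 ]
top cup_0 [140.4 227.4] 0.68 [0.7836 0.2274 0.054 ]
top cup_0 [187.9 220. ] 0.52 [0.6554 0.2502 0.054 ]
top cup
[... 650 characters left out ...]
042 -0.4137  0.178 ]
 [-0.461  -0.3569  0.8125  0.8052]
 [ 0.0182  0.9115  0.4108  0.5041]
 [ 0.      0.      0.      1.    ]] {'shot': 2}
scene knob [196.7 358.1] 0.65 [ 0.5251 -0.1029  0.077 ]
scene guide_sleeve [214.7 325.2] 0.75 [0.5686 0.0198 0.062 ]
scene cup_0 [289.1 307.9] 0.74 [0.4598 0.3059 0.054 ]
scene cup_0 [225.9 344.4] 0.63 [0.5035 0.0382 0.054 ]
scene base [240.5 324.4] 0.66 [0.5466 0.0651 0.012 ]
scene turntable [216.4 327.4] 0.79 [ 0.5744 -0.0059  0.044 ]
scene vial [309.6 332.7] 0.73 [0.4039 0.3096 0.03  ]
scene timer [205.1 413.2] 0.58 [ 0.3962 -0.25    0.02  ]
scene home_hole [245.3 321.3] 0.94 [0.5293 0.1162 0.03  ]
scene seat_0 [217.3 327.7] 0.76 [0.567  0.0074 0.049 ]
```

Run:
```python
import cv2
a=cv2.imread('pics/top0.png')[130:300,190:450]; b=cv2.imread('pics/scene0.png')[140:320,220:460]
cv2.imwrite('pics/a.png',cv2.resize(a,None,fx=3,fy=3,interpolation=3)); cv2.imwrite('pics/b.png',cv2.resize(b,None,fx=3.3,fy=3.3,interpolation=3))
```

```text
(no output)
```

View pics/a.png

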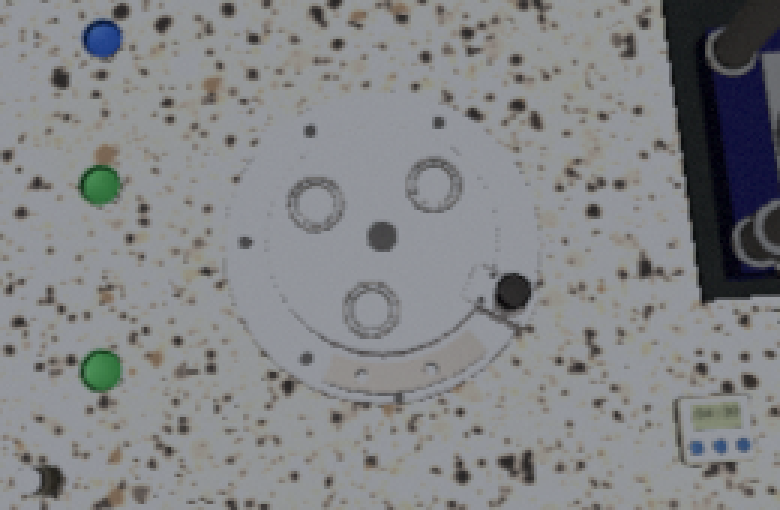

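View pics/b.png

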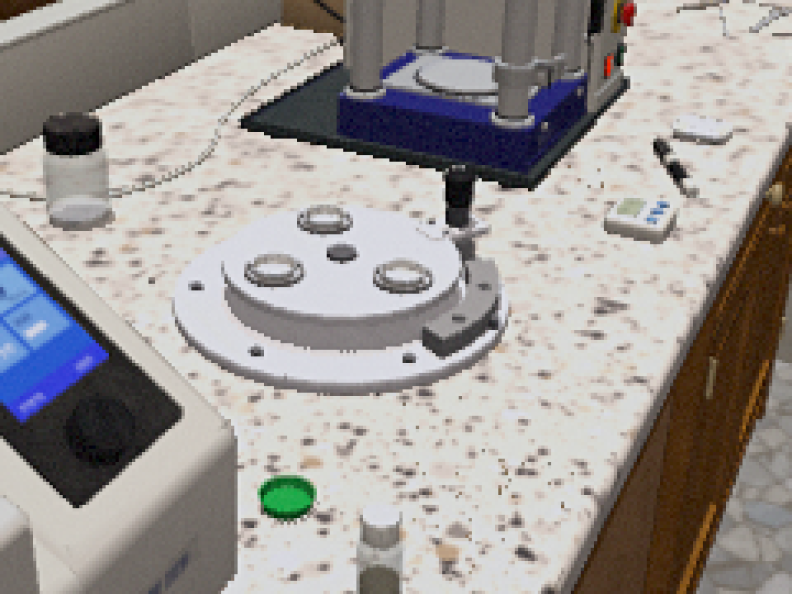

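View pics/top0.png

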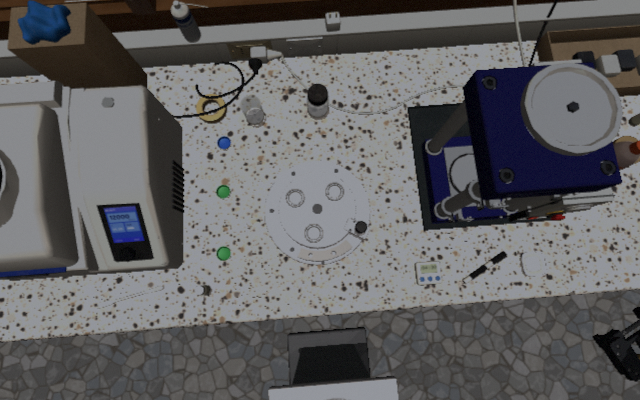

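Run:
```python
from h import *
np.set_printoptions(precision=4,suppress=True)
t=r.snapshot('top'); s=r.snapshot('scene')
P=lambda c,x0,y0,f:[y0+(c[1]+.5)/f-.5,x0+(c[0]+.5)/f-.5]
a=lambda c:P(c,190,130,3); b=lambda c:P(c,220,140,3.3)
g=t['frame'].astype(int)
for n,x,y,z in (('hub',(382,236),(341,253),.046),('h1',(431,369),(484,287),.03),('h2',(361,372),(458,318),.03),('knob',(513,291),(459,188),.08)):
    print(n,at(t,a(x),z),at(s,b(y),z),tri(ray(t,a(x)),ray(s,b(y))))
print('knobtop',at(t,a((513,291)),.095))
# dark blob of knob in top
m=(g[210:245,345:378].max(2)<60).astype(np.uint8)
n,l,st,c=cv2.connectedComponentsWithStats(m); print(st,c+[345,210])
m=(s['frame'][180:215,345:372].max(2)<70).astype(np.uint8)
n,l,st,c=cv2.connectedComponentsWithStats(m); print(st,c+[345,180])
# hub / base bolts etc
for n,x in(('tl',(310,131)),('tr',(438,123)),('l',(246,242)),('bl',(307,359))): print(n,at(t,a(x),.012))
```

```text
hub [0.5839 0.0039 0.046 ] [0.5835 0.0032 0.046 ] [0.5835 0.0038 0.0463]
h1 [ 0.4684 -0.0292  0.03  ] [ 0.4673 -0.0281  0.03  ] [ 0.4681 -0.0294  0.0293]
h2 [0.4705 0.0306 0.03  ] [0.4667 0.0293 0.03  ] [0.4686 0.03   0.0302]
knob [ 0.5236 -0.0999  0.08  ] [ 0.5212 -0.098   0.08  ] [ 0.523  -0.1003  0.0788]
knobtop [ 0.5218 -0.0982  0.095 ]
[[   0    0   33   35 1046]
 [  10   11   12   13  109]] [[361.0507 227.0076]
 [360.5138 226.9266]]
[[  0  10  27  25 487]
 [  0   0  27  29 456]
 [ 13  34   1   1   1]
 [ 15  34   1   1   1]] [[357.2402 203.9097]
 [358.807  189.5461]
 [358.     214.    ]
 [360.     214.    ]]
tl [0.6915 0.0615 0.012 ]
tr [ 0.69  -0.055  0.012]
l [0.5939 0.1247 0.012 ]
bl [0.4865 0.0771 0.012 ]
```

move_arm([
  [[0, 0, 0.12, 0.018, 0.045, 0, 1], [0, 0, 0.12, 0.018, 0.045, 0, 1], [0, 0, 0.12, 0.018, 0.045, 0, 1], [0, 0, 0.12, 0.018, 0.045, 0, 1], [0, 0, 0.11, 0.018, 0.045, 0, 1]],
], force=3)

```text
clock: 1.6
tool_pos: [0.3569, -0.3402, 0.2498]
eef_rot: [0.965, -0.261, 0.003, 0.003]
contact_force: [-0.0, 0.1, -0.1]
opening: 1.0
```

move_arm([
  [[0, 0, 0, 0.028, 0.041, 0, 1], [0, 0, 0, 0.028, 0.041, 0, 1], [0, 0, 0, 0.028, 0.041, 0, 1], [0, 0, 0, 0.028, 0.041, 0, 1], [0, 0, 0, 0.028, 0.041, -0.02, 1]],
])

```text
clock: 2.1
tool_pos: [0.4961, -0.1346, 0.2344]
eef_rot: [0.965, -0.261, 0.006, 0.004]
contact_force: [0.5, 0.1, 0.8]
opening: 1.003
```

move_arm([
  [[0, 0, 0, 0.026, 0.036, -0.01, 1], [0, 0, 0, 0, 0, -0.03, 1], [0, 0, 0, 0, 0, -0.03, 1], [0, 0, 0, 0, 0, -0.02, 0.6], [0, 0, 0, 0, 0, 0, 0.6]],
])

```text
clock: 2.6
tool_pos: [0.5294, -0.0857, 0.1415]
eef_rot: [0.967, -0.253, 0.01, -0.0]
contact_force: [-0.9, -0.6, 0.5]
opening: 0.841
```

Run:
```python
from h import *
print(r.get_state()['tool_pos'])
t=snap('top','t1');s=snap('scene','s1')
A=cv2.resize(cv2.imread('pics/t1.png')[180:260,300:400],None,fx=4,fy=4,interpolation=3)
B=cv2.resize(cv2.imread('pics/s1.png')[150:230,310:410],None,fx=4,fy=4,interpolation=3)
cv2.imwrite('pics/ab1.png',np.hstack([A,B]))
```

```text
[ 0.529449   -0.08570559  0.14151603]
```

View pics/ab1.png

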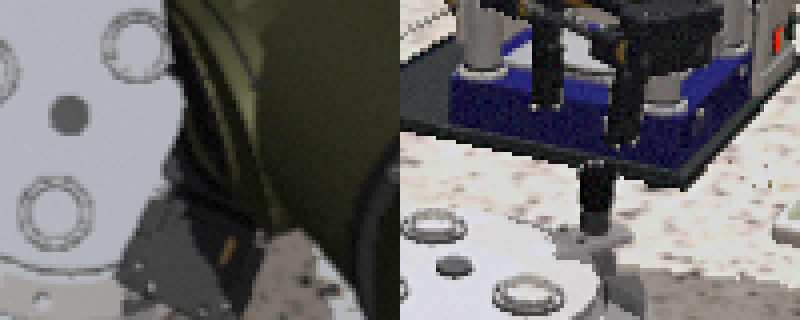

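```bash
cat >> h.py <<'E'
from scipy.spatial.transform import Rotation as R
C=np.array([.5835,.0037]); A0=np.deg2rad(-120.8)
def goal(th,z,rad=.1196):
    "pose following knob at table angle th; prints needed rotvec, shift"
    s=r.get_state(); a=A0-th
    p=np.array([*(C+rad*np.array([np.cos(a),np.sin(a)])),z])
    j=a+np.pi/2; x=np.array([np.cos(j),np.sin(j),0]); zz=np.array([0,0,-1.]); y=np.cross(zz,x)
    W=R.from_matrix(np.c_[x,y,zz]); rv=(W*R.from_quat(s['eef_rot']).inv()).as_rotvec()
    rel=s['tool_pos'][:2]-C; f=s['contact_force']; t=np.array([np.sin(a),-np.cos(a)])
    print('rot',np.round(rv,3),'shift',np.round(p-s['tool_pos'],4),'| pos',np.round(s['tool_pos'],4),'th',round(float(A0-np.unwrap([A0-.4,np.arctan2(rel[1],rel[0])])[1]),4),'rad',round(float(np.hypot(*rel)),4),'F',np.round(f,1),'Ftan',round(float(f[:2]@t),1),'op',round(s['opening'],3),'t',s['clock'])
E
python3 -c "
from h import *
goal(0,.12)"
```

```text
rot [ 0.005  0.023 -0.024] shift [-0.0087 -0.0129 -0.0238] | pos [ 0.531  -0.0861  0.1438] th -0.0081 rad 0.104 F [-0.6 -0.3 -0.4] Ftan 0.4 op 0.754 t 2.7
```

move_arm([
  [[0.005, 0.023, -0.024, -0.0087, -0.013, -0.024, 0.6], [0, 0, 0, 0, 0, 0, 0.6], [0, 0, 0, 0, 0, 0, 0.6]],
])

```text
clock: 3.0
tool_pos: [0.5257, -0.0997, 0.1239]
eef_rot: [0.964, -0.266, 0.004, -0.001]
contact_force: [0.1, 1.4, 0.8]
opening: 0.598
```

```bash
python3 -c "
from h import *
goal(0,.069)"
```

```text
rot [0.    0.009 0.001] shift [-0.0034  0.0006 -0.0549] | pos [ 0.5257 -0.0997  0.1239] th -0.0273 rad 0.1185 F [0.1 1.4 0.8] Ftan 0.6 op 0.598 t 3.0
```

move_arm([
  [[0, 0.009, 0, -0.0034, 0.0006, -0.01, 0.6], [0, 0, 0, 0, 0, -0.015, 0.6], [0, 0, 0, 0, 0, -0.015, 0.6], [0, 0, 0, 0, 0, -0.012, 0.6], [0, 0, 0, 0, 0, 0, 0.6]],
])

```text
clock: 3.5
tool_pos: [0.5259, -0.0972, 0.0744]
eef_rot: [0.964, -0.265, 0.005, -0.001]
contact_force: [-0.1, 0.7, -0.0]
opening: 0.599
```

Run:
```python
from h import *
goal(0,.069)
s=snap('scene','s2')
B=cv2.resize(cv2.imread('pics/s2.png')[150:230,310:410],None,fx=7,fy=7,interpolation=3)
cv2.imwrite('pics/b2.png',B)
```

```text
rot [-0.     0.01  -0.001] shift [-0.0037 -0.0018 -0.0054] | pos [ 0.5259 -0.0972  0.0744] th -0.0193 rad 0.1162 F [-0.1  0.7 -0. ] Ftan 0.4 op 0.599 t 3.5
```

View pics/b2.png

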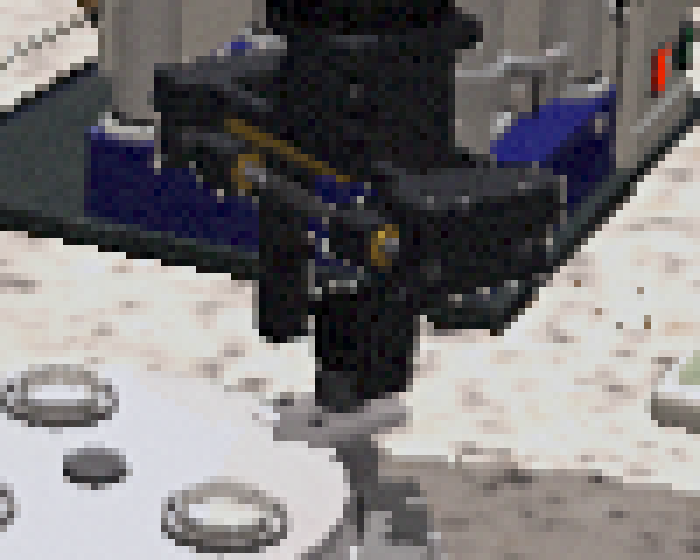

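move_arm([
  [[0, 0.01, 0, -0.004, -0.002, -0.006, 0.6], [0, 0, 0, 0, 0, 0, 0.6]],
], force=3)

```text
clock: 3.75
tool_pos: [0.5227, -0.0992, 0.0695]
eef_rot: [0.964, -0.265, 0.001, -0.0]
contact_force: [0.5, -0.3, 0.6]
opening: 0.598
```

```bash
python3 -c "
from h import *
goal(0,.069)"
```

```text
rot [-0.     0.002 -0.001] shift [-0.0004  0.0002 -0.0005] | pos [ 0.5227 -0.0992  0.0695] th -0.0036 rad 0.1195 F [ 0.5 -0.3  0.6] Ftan -0.6 op 0.598 t 3.75
```

move_arm([
  [[0, 0, 0, 0, 0, 0, 0.25], [0, 0, 0, 0, 0, 0, 0.25], [0, 0, 0, 0, 0, 0, 0.25], [0, 0, 0, 0, 0, 0, 0.25]],
], force=3)

```text
clock: 4.15
tool_pos: [0.5229, -0.0993, 0.0704]
eef_rot: [0.964, -0.265, 0.001, -0.0]
contact_force: [-1.0, 1.0, -0.7]
opening: 0.3
```

```bash
python3 -c "
from h import *
goal(0,.069)"
```

```text
rot [-0.     0.003 -0.001] shift [-0.0006  0.0003 -0.0014] | pos [ 0.5229 -0.0993  0.0704] th -0.0055 rad 0.1195 F [-1.   1.  -0.7] Ftan 1.4 op 0.3 t 4.15
```

move_arm([
  [[0, 0, 0, 0, 0, 0, 0.2], [0, 0, 0, 0, 0, 0, 0.2], [0, 0, 0, 0, 0, 0, 0.2]],
], force=5)

```text
clock: 4.45
tool_pos: [0.5228, -0.0993, 0.0704]
eef_rot: [0.964, -0.265, 0.001, -0.0]
contact_force: [-0.0, 0.8, -1.0]
opening: 0.297
```

move_arm([
  [[0, 0, 0, 0, 0, 0, 0.2], [0, 0, 0, 0, 0, 0, 0.2], [0, 0, 0, 0, 0, 0.003, 0.2], [0, 0, 0, 0, 0, 0.003, 0.2]],
], force=25)

```text
clock: 4.85
tool_pos: [0.5227, -0.0993, 0.0756]
eef_rot: [0.964, -0.265, 0.001, -0.001]
contact_force: [2.0, 0.3, -9.4]
opening: 0.289
```

```bash
python3 -c "
from h import *
goal(0,.082)"
```

```text
rot [-0.001  0.002 -0.001] shift [-0.0004  0.0002  0.0064] | pos [ 0.5227 -0.0993  0.0756] th -0.0041 rad 0.1196 F [ 2.   0.3 -9.4] Ftan -1.6 op 0.289 t 4.85
```

move_arm([
  [[0, 0, 0, 0, 0, 0.004, 0.2], [0, 0, 0, 0, 0, 0.003, 0.2], [0, 0, 0, 0, 0, 0.001, 0.2], [0, 0, 0, 0, 0, 0, 0.2]],
])

```text
clock: 5.25
tool_pos: [0.5226, -0.0992, 0.0835]
eef_rot: [0.964, -0.265, 0.0, -0.001]
contact_force: [0.8, 0.4, -8.6]
opening: 0.283
```

Run:
```python
from h import *
goal(0.1,.0825)
s=snap('scene','s3')
B=cv2.resize(cv2.imread('pics/s3.png')[170:230,320:400],None,fx=8,fy=8,interpolation=3)
cv2.imwrite('pics/b3.png',B)
```

```text
rot [-0.001  0.001 -0.101] shift [-0.0103  0.0068 -0.001 ] | pos [ 0.5226 -0.0992  0.0835] th -0.0031 rad 0.1196 F [ 0.8  0.4 -8.6] Ftan -0.4 op 0.283 t 5.25
```

View pics/b3.png

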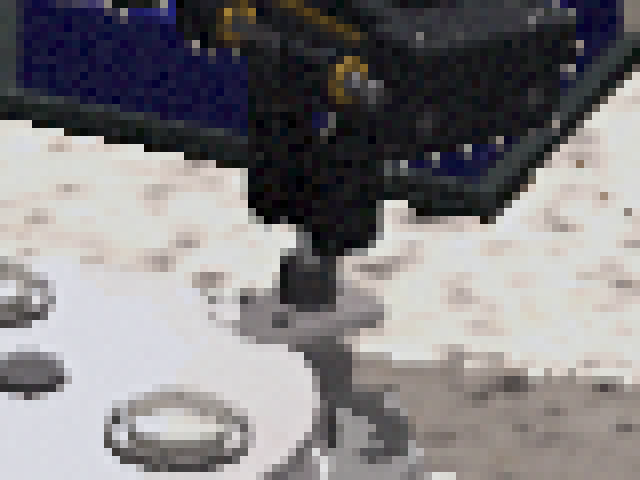

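Run:
```python
from h import *
p=lambda t:C+.1196*np.array([np.cos(A0-t),np.sin(A0-t)])
for i in range(13): print(round(i*.06,2),np.round(p((i+1)*.06)-p(i*.06),4))
```

```text
0.0 [-0.006   0.0039]
0.06 [-0.0058  0.0042]
0.12 [-0.0055  0.0046]
0.18 [-0.0053  0.0049]
0.24 [-0.005   0.0052]
0.3 [-0.0046  0.0055]
0.36 [-0.0043  0.0057]
0.42 [-0.004  0.006]
0.48 [-0.0036  0.0062]
0.54 [-0.0032  0.0064]
0.6 [-0.0028  0.0066]
0.66 [-0.0024  0.0068]
0.72 [-0.002   0.0069]
```

move_arm([
  [[0, 0, -0.06, -0.006, 0.0039, 0, 0.2], [0, 0, -0.06, -0.0058, 0.0042, 0, 0.2], [0, 0, 0, 0, 0, 0, 0.2]],
])

```text
clock: 5.6
tool_pos: [0.5102, -0.0909, 0.0833]
eef_rot: [0.946, -0.324, 0.0, -0.001]
contact_force: [0.2, 2.9, -9.0]
opening: 0.288
```

```bash
python3 -c "
from h import *
goal(0.12,.0825)"
```

```text
rot [-0.001  0.001  0.002] shift [ 0.0002 -0.     -0.0008] | pos [ 0.5102 -0.0909  0.0833] th 0.1213 rad 0.1197 F [ 0.2  2.9 -9. ] Ftan 1.6 op 0.288 t 5.6
```

move_arm([
  [[0, 0, -0.06, -0.0055, 0.0046, 0, 0.2], [0, 0, -0.06, -0.0053, 0.0049, 0, 0.2], [0, 0, -0.06, -0.005, 0.0052, 0, 0.2], [0, 0, -0.06, -0.0046, 0.0055, 0, 0.2], [0, 0, 0, 0, 0, 0, 0.2]],
])

```text
clock: 6.1
tool_pos: [0.4899, -0.0711, 0.0831]
eef_rot: [0.901, -0.435, 0.0, -0.0]
contact_force: [-0.2, 2.0, -9.4]
opening: 0.289
```

```bash
python3 -c "
from h import *
goal(0.36,.0825)"
```

```text
rot [0.    0.    0.001] shift [ 0.0001  0.0002 -0.0006] | pos [ 0.4899 -0.0711  0.0831] th 0.3589 rad 0.1198 F [-0.2  2.  -9.4] Ftan 1.7 op 0.289 t 6.1
```

move_arm([
  [[0, 0, -0.06, -0.0043, 0.0057, 0, 0.2], [0, 0, -0.06, -0.004, 0.006, 0, 0.2], [0, 0, -0.06, -0.0036, 0.0062, 0, 0.2], [0, 0, -0.06, -0.0032, 0.0064, 0, 0.2], [0, 0, 0, 0, 0, 0, 0.2]],
])

```text
clock: 6.6
tool_pos: [0.4752, -0.0478, 0.0829]
eef_rot: [0.844, -0.537, -0.0, 0.001]
contact_force: [-0.0, 2.2, -9.4]
opening: 0.286
```

```bash
python3 -c "
from h import *
goal(0.61,.0825)"
```

```text
rot [ 0.001 -0.001 -0.014] shift [-0.0008  0.0024 -0.0004] | pos [ 0.4752 -0.0478  0.0829] th 0.5892 rad 0.1199 F [-0.   2.2 -9.4] Ftan 2.0 op 0.286 t 6.6
```

move_arm([
  [[0, 0, -0.03, -0.0011, 0.0035, 0, 0.2], [0, 0, 0, 0, 0, -0.0015, 0.2], [0, 0, 0, 0, 0, -0.0015, 0.2], [0, 0, 0, 0, 0, 0, 0.2]],
])

```text
clock: 7.0
tool_pos: [0.4739, -0.0449, 0.0796]
eef_rot: [0.836, -0.548, -0.001, 0.001]
contact_force: [-0.7, 1.0, -9.0]
opening: 0.285
```

move_arm([
  [[0, 0, 0, 0, 0, -0.001, 0.2], [0, 0, 0, 0, 0, 0, 0.2]],
])

```text
clock: 7.2
tool_pos: [0.4739, -0.045, 0.0789]
eef_rot: [0.836, -0.548, -0.001, 0.001]
contact_force: [-2.1, 1.1, -4.1]
opening: 0.287
```

```bash
python3 -c "
from h import *
goal(0.64,.0825)"
```

```text
rot [ 0.    -0.003 -0.017] shift [-0.0009  0.0028  0.0036] | pos [ 0.4739 -0.045   0.0789] th 0.6153 rad 0.1199 F [-2.1  1.1 -4.1] Ftan 1.8 op 0.287 t 7.2
```

move_arm([
  [[0, 0, 0, 0, 0, 0, 0.335], [0, 0, 0, 0, 0, 0, 0.335], [0, 0, 0, 0, 0, 0, 0.335]],
], force=3)

```text
clock: 7.5
tool_pos: [0.4762, -0.0456, 0.0803]
eef_rot: [0.836, -0.549, 0.001, -0.0]
contact_force: [-2.0, 1.1, -1.6]
opening: 0.341
```

move_arm([
  [[0, 0, 0, 0, 0, -0.003, 0.335], [0, 0, 0, 0, 0, -0.003, 0.335], [0, 0, 0, 0, 0, -0.003, 0.335], [0, 0, 0, 0, 0, 0, 0.335]],
])

```text
clock: 7.9
tool_pos: [0.4768, -0.0443, 0.0713]
eef_rot: [0.836, -0.548, 0.002, -0.001]
contact_force: [-0.6, 1.6, 1.1]
opening: 0.336
```

Run:
```python
from h import *
goal(0.64,.07)
s=snap('scene','s4')
B=cv2.resize(cv2.imread('pics/s4.png')[170:250,320:400],None,fx=7,fy=7,interpolation=3)
cv2.imwrite('pics/b4.png',B)
```

```text
rot [-0.001  0.004 -0.018] shift [-0.0038  0.0022 -0.0013] | pos [ 0.4768 -0.0443  0.0713] th 0.6105 rad 0.117 F [-0.6  1.6  1.1] Ftan 1.7 op 0.336 t 7.9
```

View pics/b4.png

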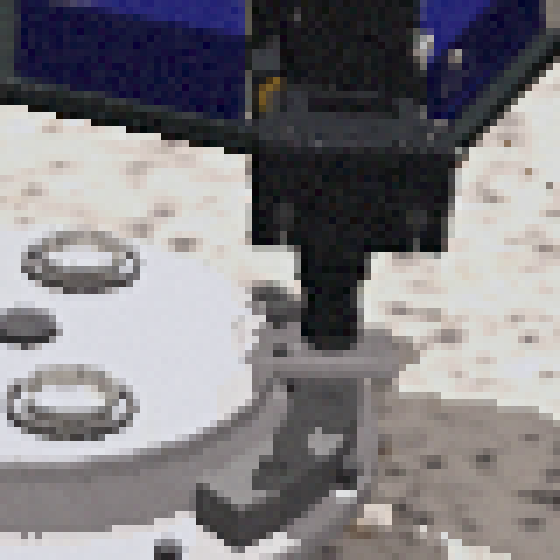

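move_arm([
  [[0, 0, -0.01, -0.003, 0.0012, 0, 0.335], [0, 0, -0.01, -0.0006, 0.0015, 0, 0.335], [0, 0, 0, -0.0006, 0.0015, 0, 0.335]],
])

```text
clock: 8.25
tool_pos: [0.4746, -0.0428, 0.0715]
eef_rot: [0.829, -0.559, 0.004, -0.001]
contact_force: [0.6, -2.2, -0.7]
opening: 0.336
```

```bash
python3 -c "
from h import *
goal(0.66,.07)"
```

```text
rot [ 0.003  0.009 -0.012] shift [-0.0025  0.0029 -0.0015] | pos [ 0.4746 -0.0428  0.0715] th 0.6293 rad 0.1184 F [ 0.6 -2.2 -0.7] Ftan -2.3 op 0.336 t 8.25
```

move_arm([
  [[0.003, 0.009, -0.01, -0.0012, 0.0019, 0, 0.335], [0, 0, -0.01, -0.0008, 0.0018, 0, 0.335], [0, 0, 0, -0.0008, 0.0018, 0, 0.335]],
])

```text
clock: 8.55
tool_pos: [0.473, -0.0396, 0.0716]
eef_rot: [0.822, -0.569, 0.001, 0.001]
contact_force: [1.3, -2.8, -1.1]
opening: 0.334
```

```bash
python3 -c "
from h import *
goal(0.68,.07)"
```

```text
rot [ 0.003  0.002 -0.007] shift [-0.0017  0.0019 -0.0016] | pos [ 0.473  -0.0396  0.0716] th 0.6598 rad 0.1186 F [ 1.3 -2.8 -1.1] Ftan -3.0 op 0.334 t 8.55
```

move_arm([
  [[0.003, 0.002, -0.01, -0.0012, 0.0019, -0.001, 0.335], [0, 0, -0.01, -0.0007, 0.0018, 0, 0.335], [0, 0, -0.01, -0.0007, 0.0018, 0, 0.335]],
])

```text
clock: 8.85
tool_pos: [0.4712, -0.0351, 0.0711]
eef_rot: [0.812, -0.583, 0.001, -0.0]
contact_force: [1.0, -3.7, -0.2]
opening: 0.339
```

```bash
python3 -c "
from h import *
goal(0.71,.07)"
```

```text
rot [ 0.001  0.002 -0.003] shift [-0.0011  0.0008 -0.0011] | pos [ 0.4712 -0.0351  0.0711] th 0.7006 rad 0.1188 F [ 1.  -3.7 -0.2] Ftan -3.8 op 0.339 t 8.85
```

Knob about 0.715 now; smaller steps.

move_arm([
  [[0, 0.002, -0.008, -0.0008, 0.0012, 0, 0.335], [0, 0, -0.008, -0.0004, 0.0012, 0, 0.335]],
])

```text
clock: 9.05
tool_pos: [0.469, -0.0309, 0.0709]
eef_rot: [0.808, -0.589, -0.001, 0.0]
contact_force: [-0.6, 0.2, -0.4]
opening: 0.333
```

```bash
python3 -c "
from h import *
goal(0.73,.07)"
```

```text
rot [-0.001 -0.002 -0.007] shift [ 0.0003 -0.0011 -0.0009] | pos [ 0.469  -0.0309  0.0709] th 0.7395 rad 0.1196 F [-0.6  0.2 -0.4] Ftan 0.4 op 0.333 t 9.05
```

move_arm([
  [[0, 0, -0.006, -0.0003, 0.001, 0, 0.335], [0, 0, 0, 0, 0, 0, 0.335]],
])

```text
clock: 9.25
tool_pos: [0.4674, -0.0277, 0.0707]
eef_rot: [0.807, -0.591, -0.003, 0.0]
contact_force: [0.3, -0.9, 0.9]
opening: 0.33
```

Run:
```python
from h import *
goal(0.74,.07)
s=snap('scene','s5')
B=[cv2.resize(cv2.imread(f'pics/{n}.png')[170:250,330:390],None,fx=6,fy=6,interpolation=3) for n in('s4','s5')]
cv2.imwrite('pics/b5.png',np.hstack(B))
```

```text
rot [-0.003 -0.004 -0.013] shift [ 0.0016 -0.0032 -0.0007] | pos [ 0.4674 -0.0277  0.0707] th 0.7689 rad 0.1202 F [ 0.3 -0.9  0.9] Ftan -0.9 op 0.33 t 9.25
```

View pics/b5.png

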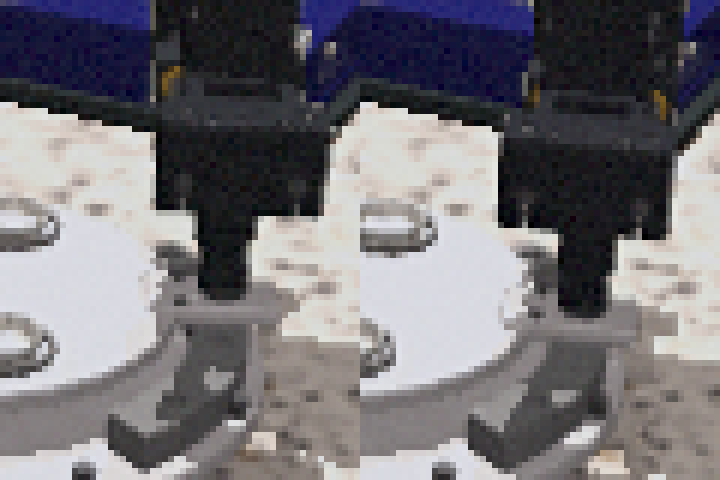

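move_arm([
  [[0, 0, 0, 0, 0, 0, 0.335], [0, 0, 0, 0, 0, 0, 0.335]],
])

```text
clock: 9.5
tool_pos: [0.4673, -0.0275, 0.0706]
eef_rot: [0.807, -0.591, -0.003, 0.0]
contact_force: [1.2, -1.3, -0.1]
opening: 0.332
```

```bash
python3 -c "
from h import *
goal(0.77,.07)"
```

```text
rot [-0.003 -0.005 -0.043] shift [ 0.0007  0.0001 -0.0006] | pos [ 0.4673 -0.0275  0.0706] th 0.771 rad 0.1203 F [ 1.2 -1.3 -0.1] Ftan -1.6 op 0.332 t 9.5
```

move_arm([
  [[0, 0, 0, -0.0002, 0.001, 0, 0.335]],
])

```text
clock: 9.6
tool_pos: [0.4671, -0.0268, 0.0707]
eef_rot: [0.807, -0.591, -0.003, 0.0]
contact_force: [0.3, -0.9, 0.8]
opening: 0.338
```

```bash
python3 -c "
from h import *
goal(0.77,.07)"
```

```text
rot [-0.003 -0.005 -0.043] shift [ 0.0009 -0.0006 -0.0007] | pos [ 0.4671 -0.0268  0.0707] th 0.7769 rad 0.1203 F [ 0.3 -0.9  0.8] Ftan -1.0 op 0.338 t 9.6
```

move_arm([
  [[0, 0, 0, 0, 0, 0, 0.6], [0, 0, 0, 0, 0, 0, 0.6], [0, 0, 0, 0, 0, 0, 0.6], [0, 0, 0, 0, 0, 0.02, 0.6], [0, 0, 0, 0, 0, 0.04, 0.6]],
])

```text
clock: 10.1
tool_pos: [0.4635, -0.0255, 0.1281]
eef_rot: [0.807, -0.59, -0.008, 0.003]
contact_force: [0.1, -0.3, 0.2]
opening: 0.599
```

move_arm([
  [[0, 0, 0, 0, 0, 0.03, 0.6], [0, 0, 0, 0, 0, 0, 0.6]],
])

```text
clock: 10.3
tool_pos: [0.4648, -0.0253, 0.1622]
eef_rot: [0.807, -0.59, -0.006, 0.001]
contact_force: [0.5, -0.3, -0.8]
opening: 0.6
```

Run:
```python
from h import *
goal(0.76,.07)
s=snap('scene','s6'); k=r.find_in(s,'knob'); print(k[:2])
for d in k[:2]: print(at(s,d['centre'],.08),at(s,d['centre'],.088))
B=cv2.resize(cv2.imread('pics/s6.png')[170:250,310:410],None,fx=8,fy=8,interpolation=3)
cv2.imwrite('pics/b6.png',B[:600])
```

```text
rot [-0.004 -0.011 -0.035] shift [ 0.0035 -0.0032 -0.0922] | pos [ 0.4648 -0.0253  0.1622] th 0.7932 rad 0.1222 F [ 0.5 -0.3 -0.8] Ftan -0.5 op 0.6 t 10.3
[{'centre': [209.1, 370.7], 'score': 0.59}, {'centre': [217.0, 323.5], 'score': 0.37}]
[ 0.46210923 -0.03748734  0.08      ] [ 0.45674963 -0.02158956  0.088     ]
[0.55053563 0.06547773 0.08      ] [0.54350783 0.07943304 0.088     ]
```

View pics/b6.png

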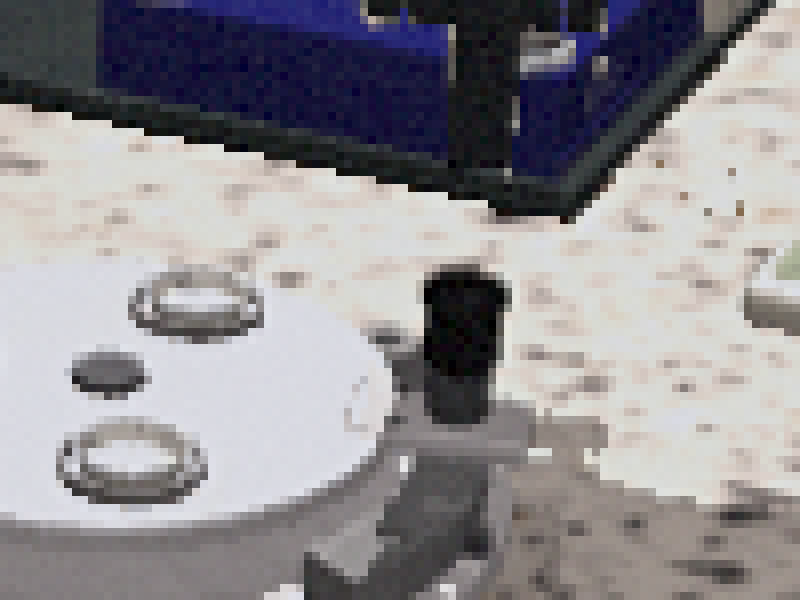

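Run:
```python
from h import *
s=snap('scene','s7'); K=np.array(s['K']);T=np.linalg.inv(np.array(s['T']))
def pr(P):
    q=P@T[:3,:3].T+T[:3,3]; q=q*[1,-1,-1]; u=q@K.T; return u[:,:2]/u[:,2:]
al=np.linspace(0,2*np.pi,60)
def cyl(th,h):
    c=C+.1196*np.array([np.cos(A0-th),np.sin(A0-th)])
    ring=lambda R_,z: np.c_[c[0]+R_*np.cos(al),c[1]+R_*np.sin(al),0*al+z]
    k=pr(np.vstack([ring(.015,.095+h),ring(.013,.067+h)])); g=pr(ring(.011,.062))
    return np.round([k[:,0].mean(),k[:60,1].min(),k[60:,1].max(),k[:,0].min(),k[:,0].max(), g[:,1].min(),g[:,1].max()],1)
print('cx top bot xmin xmax | sleeve top')
for nm,ths in(('scene0',(0,)),('s7',(.74,.755,.77,.785))):
    f=cv2.imread(f'pics/{nm}.png')
    x0,x1,y0,y1=(345,375,182,216) if nm=='scene0' else (357,380,195,226)
    g=f[y0:y1,x0:x1].max(2); 
    m=(g<45).astype(np.uint8); n,l,st,c=cv2.connectedComponentsWithStats(m); i=1+st[1:,4].argmax()
    print(nm,'blob x',st[i,0]+x0,st[i,0]+st[i,2]-1+x0,'y',st[i,1]+y0,st[i,1]+st[i,3]-1+y0)
    xc=int(round(x0+c[i][0])); print(xc, f[y0:y1,xc].max(1))
    for t in ths:
        for h in (0,.0085): print(t,h,cyl(t,h))
```

```text
cx top bot xmin xmax | sleeve top
scene0 blob x 345 374 y 187 208
359 [ 51  53  56  53  57  56  51  52 104  56  32  46  43  19  19  19  23  17
  20  22  13  44  47  51  47  42  39 120 200 148 109  85  71  63]
0 0 [358.5 189.6 202.4 353.6 364.1 200.5 203.7]
0 0.0085 [358.7 186.9 199.7 353.7 364.3 200.5 203.7]
s7 blob x 363 372 y 204 222
367 [221 222 217 217 220 217 221 196  98  26   8  19  30  19  20  22  22  30
  18  13   0   2  44  51  43  50  42  41 110 147 134]
0.74 0 [367.3 202.  216.1 362.1 373.5 213.7 217.4]
0.74 0.0085 [367.5 199.1 213.2 362.3 373.7 213.7 217.4]
0.755 0 [367.3 202.3 216.4 362.  373.4 214.  217.7]
0.755 0.0085 [367.5 199.4 213.5 362.2 373.7 214.  217.7]
0.77 0 [367.2 202.5 216.7 361.9 373.4 214.3 218. ]
0.77 0.0085 [367.4 199.6 213.8 362.1 373.6 214.3 218. ]
0.785 0 [367.1 202.8 217.  361.8 373.3 214.6 218.3]
0.785 0.0085 [367.3 199.9 214.1 362.  373.6 214.6 218.3]
```

move_arm([
  [[0, 0, 0, 0, 0, 0.04, 0.6], [0, 0, 0, 0, -0.03, 0.03, 0.6], [0, 0, 0, 0, -0.045, 0.01, 0.6], [0, 0, 0, 0, -0.045, 0, 0.6], [0, 0, 0, 0, -0.045, 0, 0.6]],
])

```text
clock: 10.95
tool_pos: [0.4601, -0.1862, 0.2341]
eef_rot: [0.813, -0.582, -0.016, 0.006]
contact_force: [1.8, 0.0, -0.5]
opening: 0.6
```

move_arm([
  [[0, 0, 0, -0.015, -0.045, 0, 0.6], [0, 0, 0, -0.015, -0.045, 0, 0.6], [0, 0, 0, -0.01, -0.04, 0, 0.6], [0, 0, 0, 0, 0, 0, 0.6]],
])

```text
clock: 11.35
tool_pos: [0.4144, -0.3274, 0.2271]
eef_rot: [0.81, -0.586, -0.02, 0.008]
contact_force: [0.3, 0.2, -0.2]
opening: 0.596
```

Run:
```python
from h import *
t=snap('top','t8'); s=snap('scene','s8')
k=r.find_in(t,'knob')[:2]; print(k,[at(t,d['centre'],.09) for d in k])
A=cv2.resize(cv2.imread('pics/t8.png')[150:270,260:375],None,fx=4,fy=4,interpolation=3)
B=cv2.resize(cv2.imread('pics/s8.png')[180:260,300:380],None,fx=6,fy=6,interpolation=3)[:480]
cv2.imwrite('pics/b8.png',np.hstack([A,B])[:, :800])
```

```text
[] []
```

View pics/b8.png

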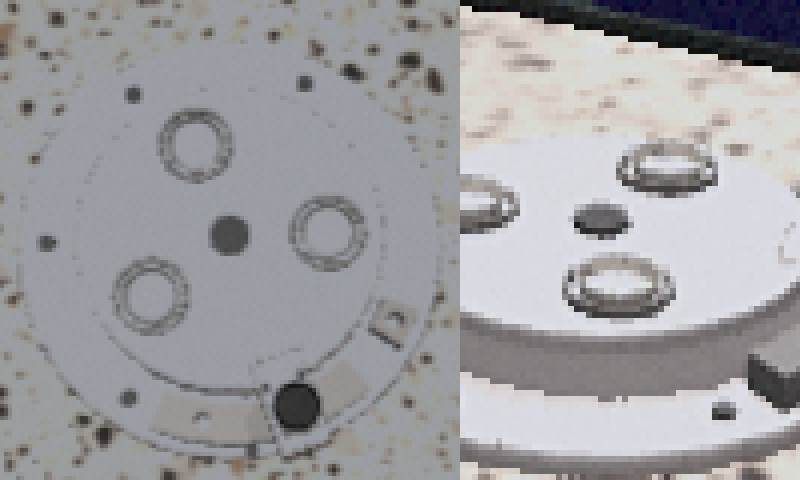

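Run:
```python
from h import *
t=r.snapshot('top')
f=t['frame'][235:270,320:350].max(2)<60
n,l,st,c=cv2.connectedComponentsWithStats(f.astype(np.uint8)); i=1+st[1:,4].argmax(); px=c[i]+[320,235]
p=at(t,px[::-1],.093); d=p[:2]-C; print(px,p,'th',A0-np.arctan2(d[1],d[0]),np.hypot(*d), 'hole1 th',A0-np.arctan2(-.0329,-.1154))
r.finish_job()
```

```text
[333.89215686 251.01960784] [ 0.46845811 -0.0284022   0.093     ] th 0.7611092596273488 0.11943696260222851 hole1 th 0.7555076024353804
the job is handed in; nothing more can be done
```

The turntable is indexed by one station and the job is handed in, at about 11.5 s of the 48 s allowed. The hand-in reports no verdict.

**What I did:** I gripped the knob lightly, then lifted the plunger about 13 mm. I swung the table clockwise to about 0.62 rad and lowered the pin until it rested on plain track. With the fingers loose around the knob, I slid it along; the resistance disappeared near 0.75 rad. I then opened the fingers and moved the arm clear.

**Last checks:**
- **Position:** the top camera puts the knob at 0.761 rad. The first hole, measured from the first pictures, is at 0.756 rad.
- **Plunger height:** in the scene camera the knob matches the fully-down height to within about half a pixel, or roughly 1.5 mm. Resting on the track it would show about 3 pixels higher. That precision is only about the 1.5 mm tolerance.
- **Forces:** tangential force at the tool while sliding, read at the end of each move, stayed under 4 N.
- **Cups:** all three look flat in their seats. I did not measure their offsets.
- **Vial and timer:** the arm was not brought near the vial and passed well above the timer. I did not re-measure either one.

**What failed or is uncertain:**
- The knob detector found nothing in the last top picture, so I used the dark blob of the knob instead.
- I pushed about 3–4 mm further after the resistance dropped, without feeling a clear stop. The locked state therefore rests on the camera checks, not on feel.

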